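Square a row of cells into the packing jig with the keeper straightedge

ROBOT

A 7-joint arm with a two-finger parallel gripper is mounted at the origin on a cart in front of the work surface, level with it; the furniture and walls round the work are solid. World frame = base frame: x ahead of the robot, y to its left, z up, the work surface at z = 0. Lengths are in m, angles in degrees, forces in N, time in s.
With the tool pointing down it reaches from about 0.4 to 0.875 m from the base axis. Payload 4.4 kg.
Tool frame: the origin (TCP) lies on the front face of the gripper's body, between the roots of the fingers; the fingertips stand 73 mm ahead of it and the grasp point (between the pads) lies 54 mm ahead of it (ctrl.hold_point_z is the distance from the TCP to the grasp point, in m); z points along the fingers, y is the line along which they close (so a half turn about z gives the same grasp; the last joint's range is limited). The gripper opens to 85 mm and grips with 20 to 120 N. Pads are 22 mm wide; open, the fingers measure 114 mm over their backs; the gripper's body (76 mm by 85 mm) begins 54 mm behind the grasp point. The pads swing forward as they close: fully open they stand 13 mm farther back than shut.
Start: joints at [-74.416, 36.005, 2.206, 86.941, -1.547, 57.084, -1.146], TCP at [0.215, 0.613, 0.304] pointing down, gripper open.
Joint ranges: [-175.42, 175.42], [-21.48, 121.26], [-71.46, 75.88], [10.55, 141.38], [-63.04, 243.04], [13.31, 113.54], [-168.57, 168.57]. Speed limits (degrees/s): [147.25, 147.25, 180, 180, 180, 180, 180].

INTERFACE

Orientations are given as [roll, pitch, yaw] about the fixed x, y, z axes, in that order (R = Rz(yaw) Ry(pitch) Rx(roll)).
In Python, from bench import ctrl gives the robot as it stands.
- The arm moves only by the shell command python3 -m crank 'ROWS' [OPENING]. ROWS is text: rows parted by semicolons, each of 4 numbers parted by spaces: the shift along the tool's x, y, z each as a share of 120 mm, from -1 to 1, then the turn about the tool's z as a share of 1.5 rad, from -1 to 1. In form: tx ty tz twist; .... A call has 1 to 20 rows; each row is the pose to reach, as a shift and turn from the pose commanded when the call began, along the tool's axes at that moment; what a row does not reach only later rows make up. A row lasts 1/10 s, in which the tool goes at most 50 mm and 8.59 degrees, less where a joint would pass 70% of its speed; a pose out of reach is approached as far as the arm can. A call with a number of a shift or a turn outside -1 to 1 is refused whole. A call with a gripper value outside its range is refused whole. OPENING is the opening, from -1 (shut) to 1 (fully open), so that 0 is half open, set as the call begins (- or left out, the last holds). The fingers move at their own pace and stop on an object; the grip force is fixed at half the most. Time passes only in rows, so rows that repeat a pose let the fingers close. It gives the time, the measured TCP pose, the force, the opening and the grip force at its end, in the units of the state.
- ctrl.get_obs(): the state, without advancing time (a new reading comes with each control period).
- ctrl.camera(name): name is "scene" or "side" or "wrist"; returns the picture (384x512x3 uint8, red, green, blue); there is no depth.
- ctrl.camera_params(name): a dict with "mtx" (3x3 intrinsics, pixels), "dist_coeffs" ([k1, k2, p1, p2, k3] as OpenCV has them; the pictures are not rectified), "eye" and "orientation" of the camera in the world. Camera axes: x right, y up, looking along -z (the intrinsics and any distortion apply to the point x, -y, -z); pixel columns grow to the right and rows downward; lengths in m; the calibration is good to about 2 mm. A picture is of the moment at which its call begins: read the wrist's pose just before it. camera_params takes no time and is no camera call; for the wrist camera it gives the pose at the moment of the call.
- ctrl.hand_in(): hands the job in; it is judged then, once.
Trained networks look in the newest picture that a camera, given by its name, has taken for a name from the list of things; names that differ only in an ending like _2 or _b are one class to them, and where a whole thing is asked for, a point or a joint stands for the part that bears it (a point fixed in the world has none). Each returns a list of dicts, best first, with "p" (0 to 1); they miss things now and then, are a little off and sometimes report something else, mostly with a low value. They report only what shows in the picture. A call takes as long as a camera call.
- ctrl.masks_of(camera, label): "mask" (384x512 bool, what is visible of it) and "bbox" ([left, top, right, bottom] in pixels, round what is visible of it).
- ctrl.place_of(camera, label): "xy" ([column, row] in pixels: a listed point, or the origin of a listed thing).
The state is a dict: "time": time; "qpos": joint angles; "qd": joint speeds; "effort": joint torques, N m; "eef_pos": TCP position; "tool_rot": TCP orientation; "ft_force": force on the tool from outside, world axes, zero at the start; "wrist_torque": the same for the moment, N m; "grip_width": finger opening in m; "gripper_force": force on a finger pad.
Only numpy, scipy, OpenCV 4.12 (cv2) and the standard library are available. Lean on these libraries where they do the work, as an engineer would, in place of code of your own. Each camera call takes 0.05 s, during which the arm holds its last target. There are 200 camera calls.

TASK

Take the aluminium straightedge by its grip block and, holding it square to the jig, push the uneven row of four battery cells with its long face into the pockets of the grey nest, until the cells stand in one straight line hard against the pocket backs and the spring rollers at both ends have snapped in behind the straightedge. Nobody has measured where the nest is clamped along its slots, so feel for the rollers and the solid stop, and keep the push gentle enough not to dent a cell (10 N on one is too much). Let go and leave the straightedge clamping the row, all cells upright, and everything else on the worktop where it was.

Things in the scene. Friction and masses are not known exactly. Their poses are not given: they have to be found in the camera images.
- straightedge: aluminium keeper straightedge, 0.3 kg, standing on the worktop. Origin: under the middle of its upright face plate, which is 170 mm long (y), 12 mm thick (x -6 to 6), 34 mm high, with vertical half-round ends (radius 6). Behind it a 5 mm thick foot plate, 74 mm wide, to x = -45 mm, carries a black grip block. Plate and foot are smooth (friction 0.2)
- working_face (a point): middle of the straightedge's flat front face, the working edge, 17 mm above its underside; x points forward, out of the face
- grip (a point): point inside the grip block to take hold of, 30 mm above the straightedge's underside and 28 mm behind its origin; the block is 24 mm (x) by 30 mm (y), from 5 to 48 mm above the underside; take it across y from above
- jig: cell packing jig fixed to the worktop. Origin: on the worktop, mid front edge of its steel base plate (96 x 166 x 8 mm); x points into the pockets (the push), y along the row. Before the plate stands a grey nest, clamped through slots by two black knobs: its setting, 0 to 36 mm towards +x, is not measured and differs each time. It does not shift under 100 N
- pockets_front_setting (a point): on the worktop, where the middle of the flat pocket backs lies at setting 0; they lie 0 to 36 mm farther along x. Four pockets 27.5 mm wide at y = -51, -17, 17, 51 mm, parted by five fins 6.5 mm thick whose round noses stand 23 mm before the backs. Wall and fins span z 9 to 36 mm; the cells stand on the worktop
- mouth_front_setting (a point): on the worktop, mid mouth of the nest at setting 0 (82 mm before the pocket backs). Two side arms, 30 mm high, guide the straightedge: 197 mm apart here, they close to 173 mm in 20 mm and then run parallel, 1.5 mm play a side
- rollers_front_setting (a point): midway between the two vertical spring rollers (radius 5 mm, one in each arm, standing 5 mm into the channel, z 8 to 24 mm) at setting 0, 36.5 mm before the pocket backs. Going in, they resist with 9 to 18 N in all, then snap in behind its round ends. Push on: within 5 mm it goes solid; 6 N there seats the row, and the rollers hold it with some 5 N
- row_cell_1: one of four equal upright battery cells, 26 mm across, 48 mm high, 62 g; origin at the centre of its underside. They start as an uneven row, one before each pocket (which is which varies), 78 to 116 mm before the jig's origin. Each slides at about 0.4 N; more than 10 N on one dents it. A straightedge skew by 0.01 rad bears on one end cell alone: ease the grip or turn with the moment
- row_cell_2: one of four equal upright battery cells, 26 mm across, 48 mm high, 62 g; origin at the centre of its underside. They start as an uneven row, one before each pocket (which is which varies), 78 to 116 mm before the jig's origin. Each slides at about 0.4 N; more than 10 N on one dents it. A straightedge skew by 0.01 rad bears on one end cell alone: ease the grip or turn with the moment
- row_cell_3: one of four equal upright battery cells, 26 mm across, 48 mm high, 62 g; origin at the centre of its underside. They start as an uneven row, one before each pocket (which is which varies), 78 to 116 mm before the jig's origin. Each slides at about 0.4 N; more than 10 N on one dents it. A straightedge skew by 0.01 rad bears on one end cell alone: ease the grip or turn with the moment
- row_cell_4: one of four equal upright battery cells, 26 mm across, 48 mm high, 62 g; origin at the centre of its underside. They start as an uneven row, one before each pocket (which is which varies), 78 to 116 mm before the jig's origin. Each slides at about 0.4 N; more than 10 N on one dents it. A straightedge skew by 0.01 rad bears on one end cell alone: ease the grip or turn with the moment
- pot: bystander: small brown pot with a black cap, 32 mm across, 58 mm high; origin at the centre of its underside
- jug: bystander: brown bottle, 63 mm across, 159 mm high; origin at the centre of its underside
- pen: bystander: black marker pen lying flat, 131 mm long along its y, 13 mm high; origin at the centre of its underside

How it is judged (in metres and radians):
On the way:
1. with the straightedge in the fingers, all four cells stand straight along its working face (each within about 1.5 mm of touching it) (contact force between the fingers and straightedge above 2 N and x of row_cell_1 in the frame of straightedge between 0.0175 and 0.0205 m and x of row_cell_2 in the frame of straightedge between 0.0175 and 0.0205 m and x of row_cell_3 in the frame of straightedge between 0.0175 and 0.0205 m and x of row_cell_4 in the frame of straightedge between 0.0175 and 0.0205 m), for 0.2 s.
At the end, for the whole second after the job is handed in: The straightedge is let go, flat, square to the jig (0.02 rad) and held by the spring rollers (they press on it with over 3 N); all four cells are upright (0.06 rad), each touching its face within 1.5 mm and pressed on the jig with over 0.1 N, all at rest (x of row_cell_1 in the frame of straightedge between 0.0175 and 0.0205 m and x of row_cell_2 in the frame of straightedge between 0.0175 and 0.0205 m and x of row_cell_3 in the frame of straightedge between 0.0175 and 0.0205 m and x of row_cell_4 in the frame of straightedge between 0.0175 and 0.0205 m and angle between each of row_cell_1, row_cell_2, row_cell_3, row_cell_4's own z axis and vertical below 0.06 rad and linear speed of each of row_cell_1, row_cell_2, row_cell_3, row_cell_4, straightedge below 0.01 m/s and contact force between each of row_cell_1, row_cell_2, row_cell_3, row_cell_4 and jig above 0.1 N and contact force between straightedge and jig above 3 N and angle between the x axis of straightedge and the x axis of jig, either way round below 0.02 rad and angle between straightedge's own z axis and vertical below 0.03 rad).
It fails at once if a cell is pressed with more than 10 N by the straightedge or squeezed so by the jig (contact force between any of row_cell_1, row_cell_2, row_cell_3, row_cell_4 and straightedge above 10 N or contact force between any of row_cell_1, row_cell_2, row_cell_3, row_cell_4 and jig above 10 N).
It fails at once if a cell is knocked over (angle between any of row_cell_1, row_cell_2, row_cell_3, row_cell_4's own z axis and vertical above 0.7 rad).
It fails at once if a bystander is shifted by more than 30 mm (distance of any of pot, jug, pen from where it was at the start of the episode above 0.03 m).
It also fails if it takes over 58 s, if anything falls off the work surface, if the arm or the gripper's body presses on something with over 40 N, if the wrist force passes 120 N, or if a joint passes its speed limit or range.

## Working session

There is one attempt and no reset: what is moved stays moved. The work goes in short steps, Python scripts to look and compute and a shell command to move; the robot and the scene stay as the last step left them, time stands still between calls to the robot, and variables do not carry over. Pictures are saved under pics/ and viewed, at most 10 in all, crops included, and the job is handed in when it is done.

```bash
ls; mkdir -p pics
cat > h.py <<'E'
import numpy as np, cv2
from bench import ctrl
from scipy.spatial.transform import Rotation as R
def rot(o):
    o=np.array(o,float)
    if o.shape==(3,3): return o
    if o.size==4: raise Exception('quat %s'%o)
    return R.from_euler('xyz',o,degrees=True).as_matrix()
def ray(p,uv):
    n=cv2.undistortPoints(np.array([[uv]],float),np.array(p['mtx'],float),np.array(p['dist_coeffs'],float))[0,0]
    return rot(p['orientation'])@np.array([n[0],-n[1],-1.])
def onz(p,uv,z):
    d=ray(p,uv);e=np.array(p['eye']);return e+d*(z-e[2])/d[2]
def proj(p,X):
    c=rot(p['orientation']).T@(np.array(X,float)-np.array(p['eye']));c=c*[1,-1,-1]
    return cv2.projectPoints(c.reshape(1,3),np.zeros(3),np.zeros(3),np.array(p['mtx'],float),np.array(p['dist_coeffs'],float))[0].ravel()
E
python3 - <<'E'
from h import *
o=ctrl.get_obs()
print({k:np.round(v,3) for k,v in o.items()})
zs=dict(straightedge=0,working_face=.017,grip=.03,jig=0,pockets_front_setting=0,mouth_front_setting=0,rollers_front_setting=0,row_cell_1=0,pot=0,jug=0,pen=0)
for c in ['scene','side']:
    im=ctrl.camera(c);p=ctrl.camera_params(c);print(c,p)
    cv2.imwrite(f'pics/{c}0.png',im[:,:,::-1])
    for n,z in zs.items():
        for d in ctrl.place_of(c,n)[:5]: 
            if d['p']>.2: print(c,n,round(d['p'],2),np.round(d['xy']),np.round(onz(p,d['xy'],z)[:2],4))
E
```

```text
pics
{'time': np.float64(0.0), 'qpos': array([-74.415,  36.059,   2.203,  86.997,  -1.547,  57.084,  -1.146]), 'qd': array([ 0.025, -0.103,  0.075,  0.036, -0.042,  0.11 ,  0.1  ]), 'effort': array([-1.0000e-03, -5.6340e+01,  1.2260e+00, -1.9344e+01,  1.1000e-02,
        1.1000e-02,  0.0000e+00]), 'eef_pos': array([0.215, 0.613, 0.303]), 'tool_rot': array([-1.79889e+02,  1.00000e-03,  1.60645e+02]), 'ft_force': array([-0.464, -0.111,  0.329]), 'wrist_torque': array([-0.045,  0.02 , -0.063]), 'gripper_force': np.float64(0.0), 'grip_width': np.float64(0.086)}
scene {'mtx': array([[360.14405828,   0.        , 253.43232516],
       [  0.        , 360.14405828, 198.38308544],
       [  0.        ,   0.        ,   1.        ]]), 'dist_coeffs': array([-0.03097797,  0.        ,  0.        ,  0.        ,  0.        ]), 'eye': array([0.13091871, 0.49269648, 0.69526814]), 'orientation': array([  43.79327466,   -0.94371683, -138.39416185])}
scene straightedge 0.82 [354. 160.] [ 0.4482 -0.3395]
scene straightedge 0.29 [158. 310.] [0.4975 0.3578]
scene working_face 0.89 [351. 154.] [ 0.4602 -0.334
[... 652 characters left out ...]
e jug 0.83 [280. 131.] [ 0.7031 -0.3018]
scene pen 0.76 [305. 240.] [0.3813 0.0072]
side {'mtx': array([[460.35233488,   0.        , 248.31401931],
       [  0.        , 460.35233488, 192.77508539],
       [  0.        ,   0.        ,   1.        ]]), 'dist_coeffs': array([-0.03141591,  0.        ,  0.        ,  0.        ,  0.        ]), 'eye': array([-0.69899804, -0.13619676,  0.6330596 ]), 'orientation': array([ 65.09764594,   1.25647017, -84.86121882])}
side straightedge 0.87 [363. 223.] [ 0.47   -0.3438]
side working_face 0.69 [362. 222.] [ 0.4414 -0.3367]
side grip 0.68 [364. 220.] [ 0.4314 -0.3391]
side jig 0.31 [345. 186.] [ 0.7255 -0.3185]
side jug 0.97 [346. 187.] [ 0.7199 -0.3203]
```

View pics/scene0.png

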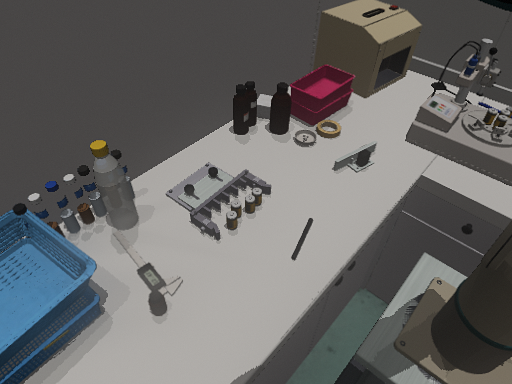

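View pics/side0.png

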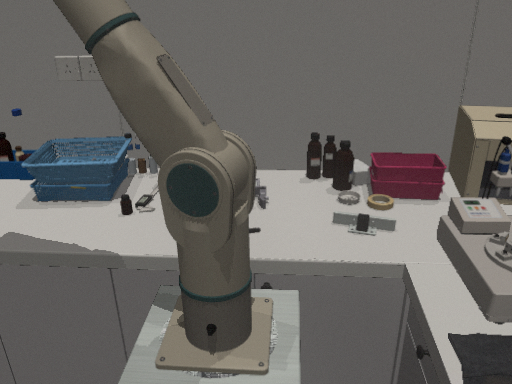

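```bash
python3 -m crank '-0.92 -0.66 0 0;-0.92 -0.66 0 0;-0.92 -0.66 0 0'; python3 -m crank '-0.92 -0.66 0 0;-0.92 -0.66 0 0;-0.92 -0.66 0 0'; python3 -m crank '-0.92 -0.66 0 0;-0.92 -0.66 0 0;-0.92 -0.66 0 0'
cat >> h.py <<'E'
def plan(x,y,z,yaw):
    o=ctrl.get_obs();M=rot(o['tool_rot']);d=M.T@(np.array([x,y,z])-o['eef_pos'])
    w=(o['tool_rot'][2]-yaw+180)%360-180
    print('pos',np.round(o['eef_pos'],4),'rpy',np.round(o['tool_rot'],2),'shares',np.round(d/.12,3),'twist',round(np.radians(w)/1.5,3),'t',o['time'])
E
python3 -c "
from h import *
plan(.5,.05,.3,180)
ctrl.camera('wrist');p=ctrl.camera_params('wrist');print(p['eye'],p['orientation'],p['mtx'])
print(ctrl.get_obs()['qpos'])"
```

```text
time: 1.5
eef_pos: [0.2954, 0.4991, 0.3039]
tool_rot: [-179.9, 0.1, 160.5]
ft_force: [1.5, 0.3, -0.1]
grip_width: 0.0851
gripper_force: 0.0
time: 1.8
eef_pos: [0.3732, 0.3874, 0.3042]
tool_rot: [-180.0, 0.1, 160.5]
ft_force: [1.5, 1.4, -0.7]
grip_width: 0.0855
gripper_force: 0.0
time: 2.1
eef_pos: [0.451, 0.276, 0.3042]
tool_rot: [-180.0, 0.1, 160.5]
ft_force: [-0.4, 0.6, 0.1]
grip_width: 0.0851
gripper_force: 0.0
pos [0.451  0.276  0.3042] rpy [-1.7997e+02  8.0000e-02  1.6047e+02] shares [-1.014 -1.639  0.037] twist -0.227 t 2.1
[0.38923279 0.2946698  0.37418166] [-16.21024805   0.22040267  70.00264344] [[333.38971124   0.         258.14352719]
 [  0.         333.38971124 188.94876485]
 [  0.           0.           1.        ]]
[-36.33904987  26.0598527    3.41791697 106.32409694  -1.54989677
  47.62824078  37.8130948 ]
```

```bash
python3 -m crank '-0.55 -0.85 0 -0.12;-0.55 -0.85 0 -0.12;-0.55 -0.85 0 -0.12'; python3 -m crank '-0.62 -0.8 0 -0.12;-0.62 -0.8 0 -0.12;-0.62 -0.8 0 -0.12;-0.62 -0.8 0 -0.12;-0.62 -0.8 0 -0.12'
python3 - <<'E'
from h import *
plan(.43,-.33,.3,180)
p=ctrl.camera_params('wrist');im=ctrl.camera('wrist');cv2.imwrite('pics/w1.png',im[:,:,::-1])
import pickle;pickle.dump(p,open('w1.pkl','wb'))
for n in ['jig','pockets_front_setting','mouth_front_setting','rollers_front_setting','row_cell_1']:
    for d in ctrl.place_of('wrist',n)[:5]:
        if d['p']>.2: print(n,round(d['p'],2),np.round(d['xy'],1),np.round(onz(p,d['xy'],0)[:2],4))
E
```

```text
time: 2.45
eef_pos: [0.4784, 0.1563, 0.304]
tool_rot: [-179.9, 0.0, 170.7]
ft_force: [0.5, 0.8, 1.0]
grip_width: 0.0855
gripper_force: 0.0
time: 2.95
eef_pos: [0.5358, 0.055, 0.3038]
tool_rot: [180.0, -0.0, -178.8]
ft_force: [-0.4, 0.2, -0.5]
grip_width: 0.0856
gripper_force: 0.0
pos [0.5358 0.055  0.3038] rpy [ 1.7996e+02 -2.0000e-02 -1.7878e+02] shares [ 0.95  -3.189  0.03 ] twist 0.014 t 2.95
pockets_front_setting 0.76 [249.8 225.2] [0.6184 0.0469]
mouth_front_setting 0.59 [249.3 223.8] [0.6166 0.0462]
rollers_front_setting 0.39 [248.4 221.6] [0.6138 0.0451]
row_cell_1 0.89 [206.4 167.7] [ 0.5487 -0.0039]
row_cell_1 0.87 [294.1 162.4] [0.5405 0.0963]
row_cell_1 0.77 [264.  177.3] [0.5587 0.0624]
row_cell_1 0.76 [227.4 167. ] [0.5474 0.0202]
```

View pics/w1.png

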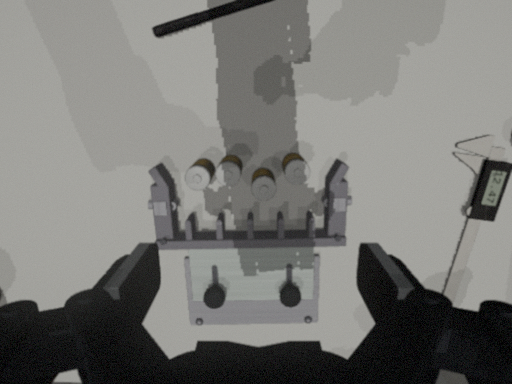

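Run:
```python
import cv2
a=cv2.imread('pics/w1.png')[145:335,140:360]
a=cv2.resize(a,None,fx=3.6,fy=3.15,interpolation=cv2.INTER_CUBIC)
a=cv2.convertScaleAbs(a,alpha=1.7);cv2.imwrite('pics/w1c.png',a);print(a.shape)
```

```text
(598, 792, 3)
```

View pics/w1c.png

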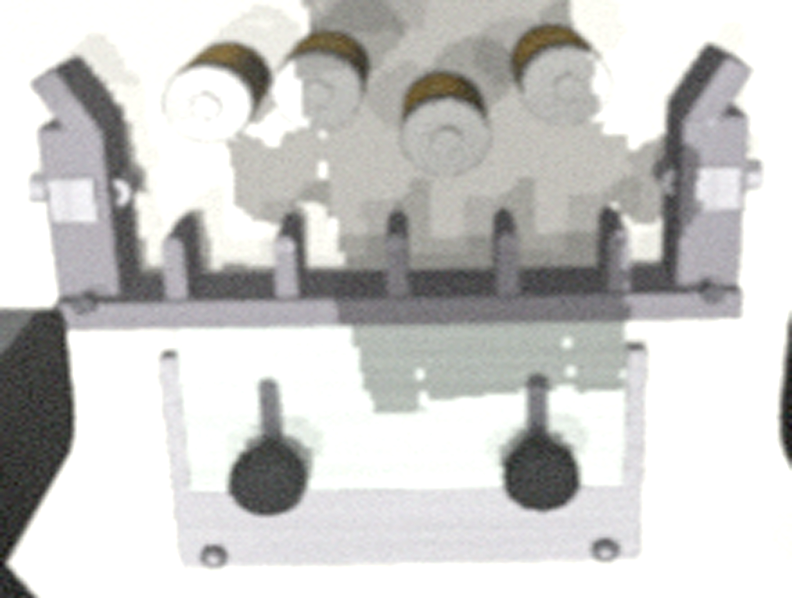

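Run:
```python
from h import *
import pickle;p=pickle.load(open('w1.pkl','rb'))
f=lambda x,y,z:onz(p,(x/3.6+140,y/3.15+145),z)[:2]
for n,pts,z in [('plate rear',[(184,566),(638,556)],.008),('plate front',[(165,352),(642,345)],.008),('wall back',[(62,325),(740,315)],.036),('wall front',[(62,300),(740,290)],.036),
 ('fin nose',[(178,236),(289,236),(398,236),(505,234),(614,232)],.036),('fin root',[(176,296),(287,295),(398,294),(505,293),(619,292)],.036),('arm inner',[(118,272),(678,270)],.03),('arm inner front',[(98,120),(686,115)],.03),('mouth',[(78,58),(712,45)],.03),('roller',[(122,190),(668,182)],.024)]:
    q=[f(*a,z) for a in pts];v=q[-1]-q[0]
    print(n,np.round(q,4).tolist(),'L',np.linalg.norm(v).round(4),'mid',((q[0]+q[-1])/2).round(4),'yaw',np.degrees(np.arctan2(-v[0],v[1])).round(2))
```

```text
plate rear [[0.7556, -0.0273], [0.7473, 0.1361]] L 0.1636 mid [0.7514 0.0544] yaw 2.89
plate front [[0.6579, -0.0301], [0.6516, 0.1305]] L 0.1608 mid [0.6548 0.0502] yaw 2.25
wall back [[0.6335, -0.0552], [0.6253, 0.1541]] L 0.2095 mid [0.6294 0.0494] yaw 2.24
wall front [[0.6238, -0.0546], [0.6157, 0.1532]] L 0.208 mid [0.6198 0.0493] yaw 2.23
fin nose [[0.599, -0.018], [0.5983, 0.0154], [0.5976, 0.0482], [0.5962, 0.0804], [0.5949, 0.1132]] L 0.1312 mid [0.5969 0.0476] yaw 1.83
fin root [[0.6215, -0.0194], [0.6204, 0.0146], [0.6193, 0.0486], [0.6183, 0.0813], [0.6172, 0.1161]] L 0.1357 mid [0.6194 0.0483] yaw 1.83
arm inner [[0.6154, -0.0384], [0.6111, 0.135]] L 0.1735 mid [0.6133 0.0483] yaw 1.44
arm inner front [[0.5598, -0.0416], [0.5545, 0.1329]] L 0.1746 mid [0.5571 0.0457] yaw 1.75
mouth [[0.5385, -0.0463], [0.5303, 0.1386]] L 0.1851 mid [0.5344 0.0461] yaw 2.54
roller [[0.5868, -0.0372], [0.5804, 0.1307]] L 0.168 mid [0.5836 0.0467] yaw 2.19
```

```bash
for i in 1 2 3; do :; done; python3 -m crank '0.3 -1 0 0;0.3 -1 0 0;0.3 -1 0 0' >/dev/null; python3 -m crank '0.3 -1 0 0;0.3 -1 0 0;0.3 -1 0 0'>/dev/null;  python3 -m crank '0.3 -1 0 0;0.3 -1 0 0;0.3 -1 0 0;0.3 -1 0 0;0.3 -1 0 0;0.3 -1 0 0'
python3 - <<'E'
from h import *
p=ctrl.camera_params('wrist');im=ctrl.camera('wrist');cv2.imwrite('pics/w2.png',cv2.convertScaleAbs(im[:,:,::-1],alpha=1.5))
import pickle;pickle.dump(p,open('w2.pkl','wb'))
for n,z in [('straightedge',0),('working_face',.017),('grip',.03)]:
    for d in ctrl.place_of('wrist',n)[:2]:
        if d['p']>.2: print(n,round(d['p'],2),np.round(d['xy'],1),np.round(onz(p,d['xy'],z)[:2],4))
E
```

```text
time: 4.45
eef_pos: [0.4367, -0.3058, 0.3038]
tool_rot: [179.9, 0.0, -178.6]
ft_force: [0.4, -0.0, -0.5]
grip_width: 0.0853
gripper_force: 0.0
straightedge 0.55 [222.3 169.6] [ 0.4519 -0.3462]
working_face 0.75 [226.1 177.7] [ 0.4571 -0.3403]
working_face 0.24 [495.1 255.2] [ 0.5449 -0.0185]
grip 0.83 [228.9 148.1] [ 0.4221 -0.3362]
grip 0.48 [222.1 176.6] [ 0.4527 -0.3434]
```

View pics/w2.png

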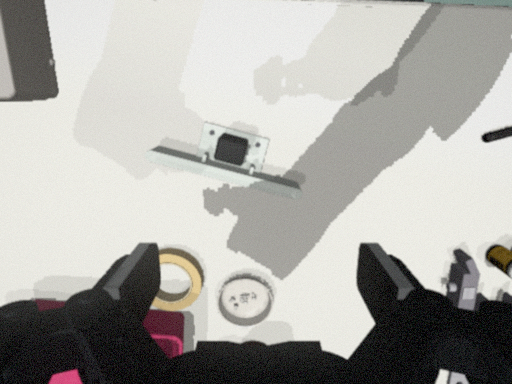

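Run:
```python
from h import *
import pickle;p=pickle.load(open('w2.pkl','rb'))
a,b=[onz(p,u,.034)[:2] for u in [(150,152),(300,191)]];v=b-a
print(a,b,np.linalg.norm(v),(a+b)/2,'yaw',np.degrees(np.arctan2(-v[0],v[1])))
im=cv2.imread('pics/w2.png',0)[120:172,205:262]
m=(im<60).astype(np.uint8);n,l,s,c=cv2.connectedComponentsWithStats(m);i=1+np.argmax(s[1:,4])
r=cv2.minAreaRect(np.argwhere(l==i)[:,::-1].astype(np.float32));bx=cv2.boxPoints(r)+[205,120];print(bx)
q=np.array([onz(p,u,.04)[:2] for u in bx]);print(q,q.mean(0))
M=ctrl.masks_of('wrist','straightedge');print([(d['p'],d['bbox']) for d in M][:2])
```

```text
[ 0.42735868 -0.4172145 ] [ 0.46547661 -0.26024757] 0.1615289350022621 [ 0.44641765 -0.33873103] yaw -13.649519165012023
[[217.57962132 134.22930145]
 [245.72229767 133.22420502]
 [246.14267731 144.99490356]
 [218.         146.        ]]
[[ 0.40686506 -0.34661951]
 [ 0.40521059 -0.31859756]
 [ 0.41695264 -0.31800658]
 [ 0.4186352  -0.34629267]] [ 0.41191587 -0.33237908]
[(0.98, [142.2, 123.1, 302.8, 197.1])]
```

Run:
```python
from h import *
plan(.421,-.334,.18,166.3)
```

```text
pos [ 0.4365 -0.3066  0.304 ] rpy [ 1.7999e+02  1.0000e-02 -1.7863e+02] shares [ 0.134 -0.225  1.033] twist 0.175 t 4.7
```

```bash
python3 -m crank '0.13 -0.22 1 0.175;0.13 -0.22 1 0.175;0.13 -0.22 1 0.175;0.13 -0.22 1 0.175;0.13 -0.22 1 0.175;0.13 -0.22 1 0.175'
python3 - <<'E'
from h import *
plan(.421,-.334,.085,166.3)
p=ctrl.camera_params('wrist');im=ctrl.camera('wrist');cv2.imwrite('pics/w3.png',cv2.convertScaleAbs(im[:,:,::-1],alpha=1.5))
import pickle;pickle.dump(p,open('w3.pkl','wb'))
for n,z in [('straightedge',0),('working_face',.017),('grip',.03)]:
    for d in ctrl.place_of('wrist',n)[:2]:
        if d['p']>.2: print(n,round(d['p'],2),np.round(d['xy'],1),np.round(onz(p,d['xy'],z)[:2],4))
E
```

```text
time: 5.3
eef_pos: [0.4224, -0.3344, 0.1856]
tool_rot: [-180.0, 0.2, 166.3]
ft_force: [0.0, 0.0, -0.4]
grip_width: 0.0853
gripper_force: 0.0
pos [ 0.4224 -0.3344  0.1856] rpy [-179.96    0.18  166.29] shares [0.014 0.001 0.838] twist -0.0 t 5.3
straightedge 0.73 [260.3 195.6] [ 0.4321 -0.3351]
straightedge 0.69 [256.  218.6] [ 0.4504 -0.3431]
working_face 0.63 [257.2 234.9] [ 0.4574 -0.3438]
grip 0.6 [259.3 197. ] [ 0.4238 -0.3339]
```

View pics/w3.png

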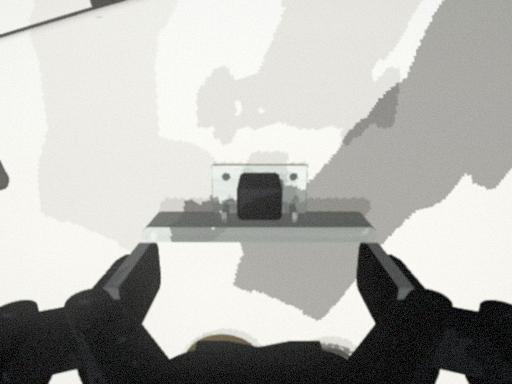

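```bash
python3 -m crank '0 0 0.83 0;0 0 0.83 0;0 0 0.83 0;0 0 0.83 0;0 0 0.83 0'; python3 -m crank '0 0 0 0;0 0 0 0;0 0 0 0;0 0 0 0;0 0 0 0;0 0 0 0;0 0 0 0;0 0 0 0' -1
python3 - <<'E'
from h import *
plan(.421,-.334,.085,166.3)
E
```

```text
time: 6.0
eef_pos: [0.4224, -0.3355, 0.0872]
tool_rot: [-179.9, 0.3, 166.2]
ft_force: [0.7, -0.1, 1.3]
grip_width: 0.0855
gripper_force: 0.0
time: 6.8
eef_pos: [0.4214, -0.3345, 0.0854]
tool_rot: [-180.0, 0.1, 166.2]
ft_force: [-0.2, 0.6, 7.5]
grip_width: 0.0295
gripper_force: 61.0
pos [ 0.4214 -0.3345  0.0854] rpy [-1.7997e+02  8.0000e-02  1.6624e+02] shares [0.005 0.003 0.003] twist -0.001 t 6.8
```

```bash
python3 -m crank '0 0 -0.15 0;0 0 -0.35 0;0 0 -0.5 0;0 0 -0.5 0'; python3 -m crank '0.02 0.2 0 0;0.05 0.5 0 0;0.074 0.79 0 0' >/dev/null; python3 -m crank '0.03 0.3 0 0;0.05 0.6 0 0;0.074 0.79 0 0'>/dev/null; python3 -m crank '0.03 0.3 0 0;0.05 0.6 0 0;0.074 0.79 0 0'>/dev/null; python3 -m crank '0.03 0.3 0 -0.05;0.05 0.6 0 -0.1;0.074 0.79 0 -0.15;0.074 0.79 0 -0.186;0.074 0.79 0 -0.186;0.074 0.79 0 -0.186;0.074 0.79 0 -0.186'
python3 - <<'E'
from h import *
plan(.477,.0429,.11,-177.8);print(ctrl.get_obs()['wrist_torque'],ctrl.get_obs()['gripper_force'])
p=ctrl.camera_params('wrist');im=ctrl.camera('wrist');cv2.imwrite('pics/w4.png',cv2.convertScaleAbs(im[:,:,::-1],alpha=1.5))
import pickle;pickle.dump(p,open('w4.pkl','wb'))
E
```

```text
time: 7.2
eef_pos: [0.4218, -0.335, 0.1461]
tool_rot: [-179.9, 0.2, 166.2]
ft_force: [1.2, -0.5, -3.1]
grip_width: 0.0291
gripper_force: 60.1
time: 8.8
eef_pos: [0.4764, 0.0415, 0.1439]
tool_rot: [-180.0, -0.1, -177.9]
ft_force: [0.3, -0.7, -3.6]
grip_width: 0.029
gripper_force: 60.3
pos [0.4764 0.0415 0.1439] rpy [-1.7997e+02 -6.0000e-02 -1.7792e+02] shares [-0.006  0.011  0.282] twist -0.001 t 8.8
[-0.02785333  0.05647222 -0.03280492] 60.26123285293579
```

View pics/w4.png

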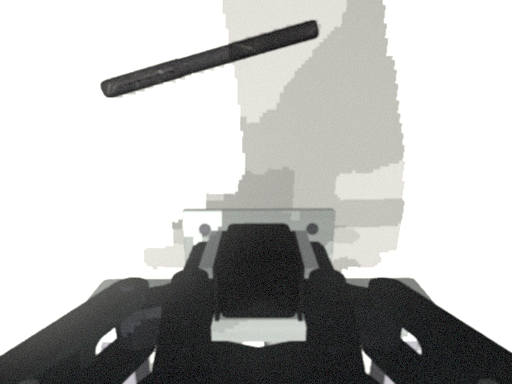

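```bash
python3 -m crank '0 0.012 0.2 0;0 0.012 0.35 0;0 0.012 0.42 0;0 0.012 0.46 0;0 0.012 0.47 0;0 0.012 0.475 0;0 0.012 0.475 0;0 0.012 0.475 0'
python3 - <<'E'
from h import *
plan(.477,.0429,.086,-177.8);print(ctrl.get_obs()['wrist_torque'],ctrl.get_obs()['ft_force'])
E
```

```text
time: 9.65
eef_pos: [0.477, 0.044, 0.0878]
tool_rot: [180.0, 0.1, -177.8]
ft_force: [0.3, 0.5, -3.0]
grip_width: 0.0293
gripper_force: 60.3
pos [0.477  0.044  0.0878] rpy [ 1.8000e+02  6.0000e-02 -1.7778e+02] shares [ 0.    -0.009  0.015] twist 0.0 t 9.65
[-0.00925356  0.06304525 -0.06319227] [ 0.26913789  0.46751658 -2.9684919 ]
```

```bash
python3 -m crank '0 -0.008 0.012 0;-0.02 -0.008 0.012 0;-0.05 -0.008 0.012 0;-0.08 -0.008 0.012 0;-0.11 -0.008 0.012 0;-0.14 -0.008 0.012 0;-0.17 -0.008 0.012 0;-0.2 -0.008 0.012 0;-0.23 -0.008 0.012 0;-0.25 -0.008 0.012 0;-0.25 -0.008 0.012 0'
python3 - <<'E'
from h import *
plan(.52,.045,.086,-177.8);print(ctrl.get_obs()['wrist_torque'],ctrl.get_obs()['ft_force'])
p=ctrl.camera_params('scene');im=ctrl.camera('scene')[140:260,150:310]
cv2.imwrite('pics/s5.png',cv2.resize(cv2.convertScaleAbs(im[:,:,::-1],alpha=1.5),None,fx=5,fy=5,interpolation=cv2.INTER_CUBIC))
E
```

```text
time: 10.75
eef_pos: [0.5072, 0.0441, 0.0858]
tool_rot: [-180.0, 0.0, -177.8]
ft_force: [-0.5, 0.2, -3.6]
grip_width: 0.0293
gripper_force: 60.3
pos [0.5072 0.0441 0.0858] rpy [-1.8000e+02  4.0000e-02 -1.7778e+02] shares [-0.107  0.003 -0.001] twist 0.0 t 10.75
[-0.03250203  0.04762053 -0.00137991] [-0.51647808  0.16607505 -3.58168633]
```

View pics/s5.png

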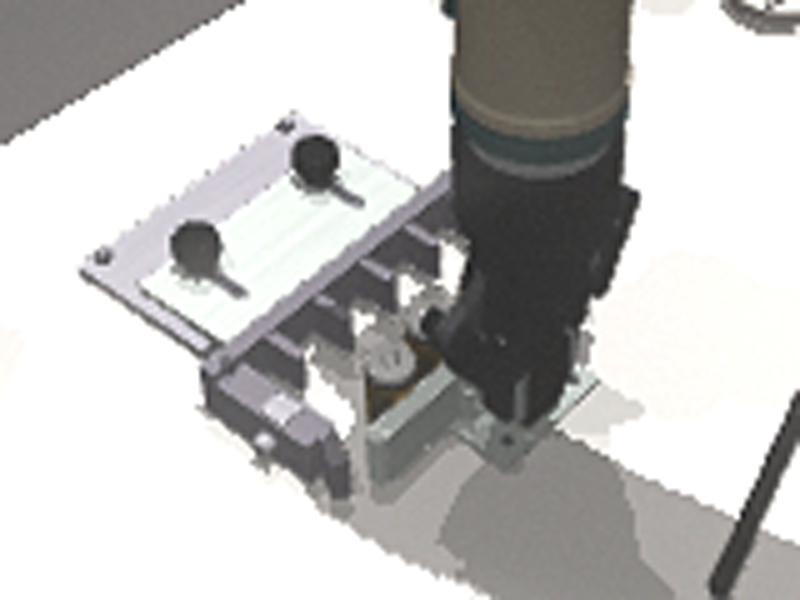

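```bash
python3 -m crank '-0.02 0 0 0;-0.04 0 0 0;-0.06 0 0 0;-0.08 0 0 0;-0.1 0 0 0;-0.12 0 0 0;-0.14 0 0 0'; python3 -m crank '-0.02 0 0 0;-0.04 0 0 0;-0.06 0 0 0;-0.08 0 0 0;-0.08 0 0 0'
python3 - <<'E'
from h import *
plan(.54,.0455,.086,-177.8);print(ctrl.get_obs()['wrist_torque'],ctrl.get_obs()['ft_force'])
E
```

```text
time: 11.5
eef_pos: [0.5237, 0.0448, 0.0858]
tool_rot: [-180.0, 0.0, -177.8]
ft_force: [-1.6, 1.0, -3.7]
grip_width: 0.0292
gripper_force: 60.3
time: 12.0
eef_pos: [0.5337, 0.0451, 0.0859]
tool_rot: [-180.0, 0.1, -177.8]
ft_force: [1.1, -0.1, -3.0]
grip_width: 0.0293
gripper_force: 60.2
pos [0.5337 0.0451 0.0859] rpy [-1.8000e+02  6.0000e-02 -1.7778e+02] shares [-0.052  0.001 -0.001] twist 0.0 t 12.0
[0.01056363 0.02569013 0.01533443] [ 1.07773906 -0.12224179 -2.9981402 ]
```

```bash
python3 -m crank '-0.015 0 0 0;-0.03 0 0 0;-0.045 0 0 0;-0.06 0 0 0;-0.07 0 0 0;-0.07 0 0 0' | grep -E 'eef|ft|rot'; for k in 1; do python3 -m crank '-0.01 0 0 0;-0.02 0 0 0;-0.02 0 0 0'| grep -E 'eef|ft|rot';done;python3 -c "from h import *;print(ctrl.get_obs()['wrist_torque'])"
```

```text
eef_pos: [0.5419, 0.0455, 0.0859]
tool_rot: [-180.0, 0.0, -177.8]
ft_force: [-0.8, -0.7, -3.6]
eef_pos: [0.5439, 0.0456, 0.0858]
tool_rot: [180.0, -0.0, -177.8]
ft_force: [-0.9, -0.9, -3.9]
[-0.01761336  0.39812295 -0.02281843]
```

```bash
python3 -m crank '-0.01 0 0 0;-0.01 0 0 0'| grep -E 'eef|ft|rot';python3 -m crank '-0.01 0 0 0;-0.01 0 0 0'| grep -E 'eef|ft|rot';python3 -c "from h import *;print(ctrl.get_obs()['wrist_torque'])"
```

```text
eef_pos: [0.5452, 0.0456, 0.0858]
tool_rot: [180.0, 0.0, -177.8]
ft_force: [-1.3, -0.3, -4.2]
eef_pos: [0.5462, 0.0455, 0.0858]
tool_rot: [-180.0, -0.0, -177.8]
ft_force: [-2.3, -0.7, -3.5]
[-0.03224322  0.50783337  0.01564269]
```

```bash
for i in 1; do python3 -m crank '-0.01 0 0 0;-0.01 0 0 0'| grep -E 'eef|ft';python3 -c "from h import *;print(ctrl.get_obs()['wrist_torque'])"; python3 -m crank '-0.01 0 0 0;-0.01 0 0 0'| grep -E 'eef|ft';python3 -c "from h import *;print(ctrl.get_obs()['wrist_torque'])";  done
```

```text
eef_pos: [0.5467, 0.0452, 0.0856]
ft_force: [-3.8, -1.4, -3.3]
[-0.29801871  0.88852323  0.12702592]
eef_pos: [0.5472, 0.0451, 0.0857]
ft_force: [-5.6, -2.3, -1.0]
[-0.4678158   1.25135311  0.21117216]
```

```bash
python3 -m crank '0 -0.008 0 0;0 -0.008 0 0;0 -0.008 0 0'| grep -E 'eef|ft|rot';python3 -c "from h import *;print(ctrl.get_obs()['wrist_torque'],ctrl.get_obs()['tool_rot'])"; python3 -m crank '-0.01 0 0 0;-0.01 0 0 0'| grep -E 'eef|ft';python3 -c "from h import *;print(ctrl.get_obs()['wrist_torque'])"
```

```text
eef_pos: [0.5472, 0.0448, 0.0857]
tool_rot: [180.0, -0.2, -177.8]
ft_force: [-5.6, -1.0, -1.0]
[-0.22334631  1.20094815  0.10267154] [ 179.98191366   -0.18882968 -177.76855237]
eef_pos: [0.5474, 0.0448, 0.0857]
ft_force: [-8.1, 0.0, 2.2]
[-0.30150548  1.64571998  0.06651527]
```

```bash
python3 -m crank '-0.008 0 0 0;-0.008 0 0 0'| grep -E 'eef|ft|rot';python3 -c "from h import *;print(ctrl.get_obs()['wrist_torque'],ctrl.get_obs()['tool_rot'])"; python3 -m crank '-0.008 0 0 0;-0.008 0 0 0'| grep -E 'eef|ft';python3 -c "from h import *;print(ctrl.get_obs()['wrist_torque'])"
```

```text
eef_pos: [0.5475, 0.0448, 0.0857]
tool_rot: [180.0, -0.4, -177.8]
ft_force: [-9.9, -0.2, 3.9]
[-0.36212517  1.91377386  0.09920934] [ 179.96763651   -0.42378528 -177.76865926]
eef_pos: [0.5477, 0.0449, 0.0858]
ft_force: [-10.8, -1.5, 6.1]
[-0.35039978  2.23626001  0.17787491]
```

Run:
```python
from h import *
import pickle;p=pickle.load(open('w1.pkl','rb'))
f=lambda x,y,z:onz(p,(x/3.6+140,y/3.15+145),z)[:2]
c=np.array([.6194,.0483]);t=np.radians(2.2);M=np.array([[np.cos(t),np.sin(t)],[-np.sin(t),np.cos(t)]])
for a in [(207,105),(325,93),(446,139),(563,86)]: print((M@(f(*a,.048)-c))*1000)
im=ctrl.camera('scene')[165:240,185:285]
cv2.imwrite('pics/s6.png',cv2.resize(cv2.convertScaleAbs(im[:,:,::-1],alpha=1.3),None,fx=8,fy=8,interpolation=cv2.INTER_CUBIC))
```

```text
[-72.09964289 -51.28561965]
[-75.4451111  -18.05748771]
[-59.58976004  15.50692742]
[-76.55618482  48.3316965 ]
```

View pics/s6.png

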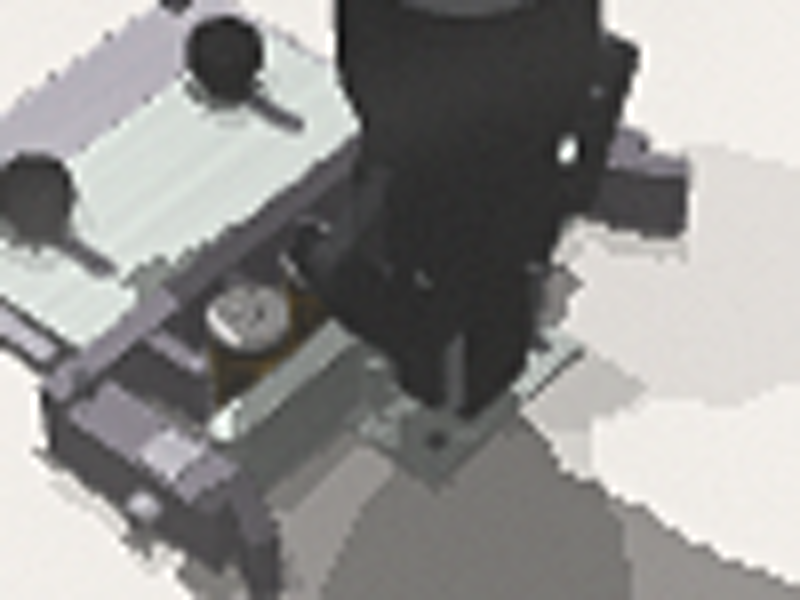

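```bash
python3 -m crank '-0.004 -0.006 0 0;-0.008 -0.006 0 0;-0.008 -0.006 0 0'| grep -E 'eef|ft|rot';python3 -c "from h import *;print(ctrl.get_obs()['wrist_torque'],ctrl.get_obs()['tool_rot'])"; python3 -m crank '-0.008 0 0 0;-0.008 0 0 0'| grep -E 'eef|ft';python3 -c "from h import *;print(ctrl.get_obs()['wrist_torque'])"
```

```text
eef_pos: [0.5479, 0.0448, 0.0858]
tool_rot: [179.9, -0.6, -177.8]
ft_force: [-13.3, 1.2, 8.8]
[-0.19744847  2.62137932  0.00768094] [ 179.90854629   -0.6197218  -177.75207551]
eef_pos: [0.5485, 0.0447, 0.0858]
ft_force: [-13.8, 0.9, 9.0]
[-0.27232989  2.7802652   0.03103017]
```

```bash
python3 -m crank '-0.008 0 0 0;-0.008 0 0 0'| grep -E 'eef|ft|rot';python3 -c "from h import *;print(ctrl.get_obs()['wrist_torque'])"; python3 -m crank '-0.008 0 0 0;-0.008 0 0 0'| grep -E 'eef|ft';python3 -c "from h import *;print(ctrl.get_obs()['wrist_torque'])"
```

```text
eef_pos: [0.5502, 0.0446, 0.0858]
tool_rot: [179.9, -0.6, -177.8]
ft_force: [-10.0, 1.0, 5.3]
[-0.22944094  2.24024786 -0.00700586]
eef_pos: [0.5537, 0.0446, 0.0857]
ft_force: [-4.2, 0.4, -1.8]
[ 0.00844335  1.0807219  -0.01697599]
```

```bash
python3 -m crank '-0.006 0 0 0;-0.006 0 0 0'| grep -E 'eef|ft|rot';python3 -c "from h import *;print(ctrl.get_obs()['wrist_torque'])"; python3 -m crank '-0.006 0 0 0;-0.006 0 0 0'| grep -E 'eef|ft';python3 -c "from h import *;print(ctrl.get_obs()['wrist_torque'])"
```

```text
eef_pos: [0.5581, 0.0447, 0.0861]
tool_rot: [180.0, 0.2, -177.8]
ft_force: [1.8, 0.4, -4.0]
[ 0.1640624  -0.20406928 -0.00747157]
eef_pos: [0.5591, 0.0447, 0.0863]
ft_force: [2.5, 0.7, -4.4]
[ 0.27742583 -0.4292675  -0.02448752]
```

```bash
python3 -m crank '0 0 0 0;0 0 0 0'| grep -E 'eef|ft|rot';python3 -c "from h import *;print(ctrl.get_obs()['wrist_torque'],ctrl.get_obs()['tool_rot'])"
```

```text
eef_pos: [0.559, 0.0446, 0.0863]
tool_rot: [180.0, 0.2, -177.8]
ft_force: [4.6, 1.6, -4.6]
[ 3.57748124e-01 -9.11156712e-01  8.95185951e-04] [ 179.99581139    0.2426206  -177.77626414]
```

```bash
python3 -m crank '-0.005 0 0 0;-0.005 0 0 0'| grep -E 'eef|ft';python3 -c "from h import *;print(ctrl.get_obs()['wrist_torque'])"; python3 -m crank '-0.005 0 0 0;-0.005 0 0 0'| grep -E 'eef|ft';python3 -c "from h import *;print(ctrl.get_obs()['wrist_torque'])"; python3 -m crank '-0.005 0 0 0;-0.005 0 0 0'| grep -E 'eef|ft';python3 -c "from h import *;print(ctrl.get_obs()['wrist_torque'])"
```

```text
eef_pos: [0.5591, 0.0445, 0.0863]
ft_force: [5.1, 0.9, -3.5]
[ 0.31121991 -1.05311958  0.09740725]
eef_pos: [0.5592, 0.0444, 0.0862]
ft_force: [4.5, -0.0, -2.0]
[ 0.2864988  -1.04260609  0.09770073]
eef_pos: [0.5593, 0.0444, 0.086]
ft_force: [4.8, 1.1, -2.1]
[ 0.21230311 -1.05417663  0.03765546]
```

```bash
for i in 1; do python3 -m crank '-0.008 0 0 0;-0.008 0 0 0'| grep -E 'eef|ft';python3 -c "from h import *;print(ctrl.get_obs()['wrist_torque'])"; python3 -m crank '-0.008 0 0 0;-0.008 0 0 0'| grep -E 'eef|ft';python3 -c "from h import *;print(ctrl.get_obs()['wrist_torque'],ctrl.get_obs()['tool_rot'])";done
```

```text
eef_pos: [0.5594, 0.0444, 0.0857]
ft_force: [3.0, 1.6, -0.4]
[ 0.29743757 -0.73309548  0.02645542]
eef_pos: [0.5596, 0.0445, 0.0856]
ft_force: [0.5, 2.2, -1.0]
[ 0.14922212 -0.12278963  0.06188183] [ 1.79992959e+02 -1.66708195e-01 -1.77785944e+02]
```

```bash
python3 -m crank '-0.008 0.005 0 0;-0.008 0.005 0 0'| grep -E 'eef|ft';python3 -c "from h import *;print(ctrl.get_obs()['wrist_torque'])"; python3 -m crank '-0.008 0 0 0;-0.008 0 0 0'| grep -E 'eef|ft';python3 -c "from h import *;print(ctrl.get_obs()['wrist_torque'],ctrl.get_obs()['tool_rot'])"
```

```text
eef_pos: [0.5597, 0.0445, 0.0856]
ft_force: [-4.0, -0.8, 3.1]
[-0.15873307  0.68739614  0.057731  ]
eef_pos: [0.5598, 0.0445, 0.0856]
ft_force: [-6.9, 0.0, 5.3]
[-0.26185674  1.12209107  0.02238511] [-179.98755225   -0.37206497 -177.80639883]
```

```bash
python3 -m crank '0.01 0 0 0;0.018 0 0 0;0.018 0 0 0'| grep -E 'eef|ft'; python3 -m crank '0 0 0 0;0 0 0 0;0 0 0 0;0 0 0 0;0 0 0 0;0 0 0 0' 1; python3 -m crank '0 0 -0.1 0;0 0 -0.3 0;0 0 -0.6 0;0 0 -0.9 0;0 0 -0.9 0;0 0 -0.9 0'| grep -E 'eef|ft|time'
python3 - <<'E'
from h import *
plan(.43,.04,.25,180)
E
```

```text
eef_pos: [0.5595, 0.0448, 0.0855]
ft_force: [-4.9, -1.0, 1.0]
time: 18.45
eef_pos: [0.5607, 0.0452, 0.0859]
tool_rot: [180.0, 0.0, -177.8]
ft_force: [-0.2, -0.7, 0.1]
grip_width: 0.0855
gripper_force: 0.0
time: 19.05
eef_pos: [0.561, 0.0452, 0.1954]
ft_force: [0.0, -0.2, -0.3]
pos [0.561  0.0452 0.1954] rpy [ 1.7997e+02  1.5000e-01 -1.7778e+02] shares [ 1.091e+00 -1.000e-03 -4.580e-01] twist 0.026 t 19.05
```

Back off a little and look once at the result.

```bash
python3 -m crank '0.1 0 -0.9 0;0.2 0 -0.9 0;0.2 0 -0.9 0;0.2 0 -0.9 0;0.2 0 -0.9 0'| grep -E 'eef|time'
python3 - <<'E'
from h import *
im=ctrl.camera('wrist')
cv2.imwrite('pics/w7.png',cv2.resize(cv2.convertScaleAbs(im[130:330,130:380,::-1],alpha=1.5),None,fx=3.2,fy=3,interpolation=cv2.INTER_CUBIC))
E
```

```text
time: 19.55
eef_pos: [0.5359, 0.0444, 0.3004]
```

View pics/w7.png

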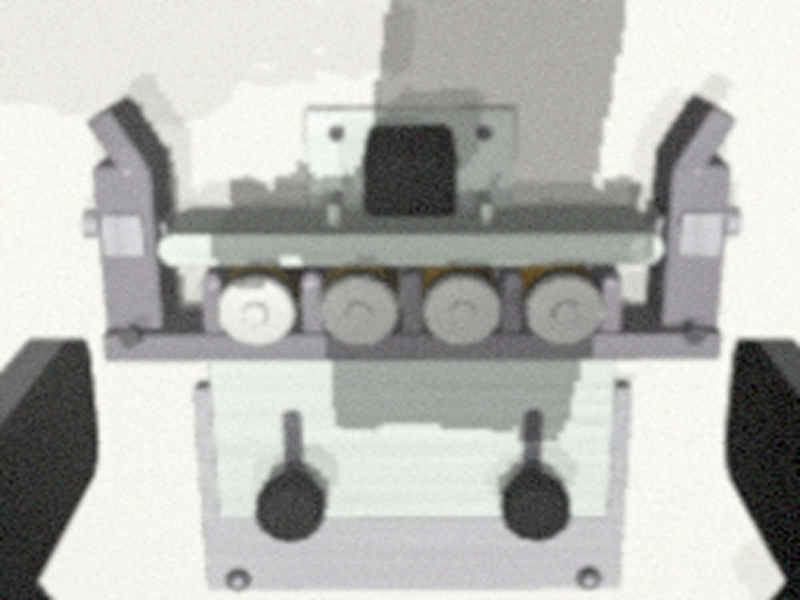

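The picture shows all four cells upright in one row (tops at about row 310, columns 253 to 565). The straightedge is square behind them, with its ends in front of the rollers.

```bash
python3 -c "from bench import ctrl;print(ctrl.hand_in())"
```

```text
the job is handed in; nothing more can be done
None
```

The job is handed in: the four cells stand upright in a straight row against the pocket backs, the rollers snapped in behind the straightedge, and it is let go; the judged result was not shown to me.

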